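Stand the fallen warning sign back up at the balance

ROBOT

A 7-joint arm with a two-finger parallel gripper is mounted at the origin on the work surface. World frame = base frame: x ahead of the robot, y to its left, z up, the work surface at z = 0. Lengths are in m, angles in rad, forces in N, time in s.
With the tool pointing down it reaches from about 0.425 to 1.025 m from the base axis. Payload 9.4 kg.
Tool frame: the origin (TCP) lies midway between the tips of the shut fingers; the grasp point (between the pads) lies 19 mm behind it (manip.tcp_to_grasp is the z of the grasp point in the tool frame, in m); z points along the fingers, y is the line along which they close (so a half turn about z gives the same grasp; the last joint's range is limited). The gripper opens to 85 mm and grips with 20 to 120 N. Pads are 22 mm wide; open, the fingers measure 114 mm over their backs; the gripper's body (76 mm by 85 mm) begins 54 mm behind the grasp point. The pads swing forward as they close: fully open they stand 13 mm farther back than shut.
Start: joints at [-1.294, 0.599, -0.003, 1.599, 0.002, 0.943, -0.08], TCP at [0.251, 0.68, 0.231] pointing down, gripper open.
Joint ranges: [-2.57, 2.57], [-0.35, 1.97], [-1.29, 1.29], [0.11, 2.56], [-1.05, 4.19], [0.11, 1.86], [-2.63, 2.63]. Speed limits (rad/s): [2.22, 2.22, 3.01, 3.01, 3.14, 3.14, 3.14].

INTERFACE

Orientations are given as a rotation vector (axis times angle).
In Python, from rig import manip, optics gives the robot as it stands.
- The arm moves only by the tool move_arm, never from a script. Its argument "series" is a list of rows, each a list of 4 numbers: the shift along the tool's x, y, z each as a share of 0.15 m, from -1 to 1, then the turn about the tool's z as a share of 1.5 rad, from -1 to 1. In form: [[dx, dy, dz, spin], ...]. A call has 1 to 20 rows; each row is the pose to reach, as a shift and turn from the pose commanded when the call began, along the tool's axes at that moment; what a row does not reach only later rows make up. A row lasts 1/8 s, in which the tool goes at most 62.5 mm and 10.7 degrees, less where a joint would pass 70% of its speed; a pose out of reach is approached as far as the arm can. A call with a number of a shift or a turn outside -1 to 1 is refused whole. A call with a gripper value outside its range is refused whole. "grip" is the gripper's target within -1 to 1 (fully open at 1, half-way at 0, shut at -1), set as the call begins (left out, the last holds). The fingers move at their own pace and stop on an object; the grip force is fixed at half the most. Time passes only in rows, so rows that repeat a pose let the fingers close. It gives the time, the measured TCP pose, the force, the opening and the grip force at its end, in the units of the state.
- manip.get_obs(): the state, without advancing time (a new reading comes with each control period).
- optics.grab_frame(name): name is "scene" or "side" or "wrist"; returns the picture (420x560x3 uint8, blue, green, red); there is no depth.
- optics.camera_info(name): a dict with "fx", "fy", "cx", "cy" (pixels), "distortion" ([k1, k2, p1, p2, k3] as OpenCV has them; the pictures are not rectified), "cam_to_world" (4x4, takes a point from camera to world coordinates). Camera axes: x right, y down, z forward; pixel columns grow to the right and rows downward; lengths in m; the calibration is good to about 2 mm. A picture is of the moment at which its call begins: read the wrist's pose just before it. camera_info takes no time and is no camera call; for the wrist camera it gives the pose at the moment of the call.
- manip.close_job(): hands the job in; it is judged then, once.
The state is a dict: "t": time; "qpos": joint angles; "joint_vel": joint speeds; "joint_efforts": joint torques, N m; "eef_pos": TCP position; "orientation": TCP orientation; "force": force on the tool from outside, world axes, zero at the start; "moment": the same for the moment, N m; "opening": opening from 0.0 (shut) to 1.0 (fully open); "grasp_force": force on a finger pad.
Only numpy, scipy, OpenCV 4.12 (cv2) and the standard library are available. Lean on these libraries where they do the work, as an engineer would, in place of code of your own. Each camera call takes 0.05 s, during which the arm holds its last target. There are 200 camera calls.

TASK

The red warning sign has been knocked flat on its face in front of the low balance. Without gripping or lifting it, push against the top of its upturned foot so that the sign tips back up and stands on its foot, then slide it gently along the bench by pushing, until the free edge of its foot rests flush against the front of the balance and within the balance's width. Leave the beaker, the bottles and the other loose things where they are, and take the hand away.

Things in the scene. Friction and masses are not known exactly. Their poses are not given: they have to be found in the camera images.
- sign: Loose L-shaped sign, 0.25-0.5 kg (mm): red panel 150 wide, 120 high (from the foot's underside), 5 thick; grey foot 120 wide, 90 long, 12 thick. Origin: middle of the heel edge, where panel front and foot underside meet. Fallen: own z up; panel flat along -x, 5 high; foot stands 90 high along +z, between x = -12 and 0; +x points roughly to the balance. Standing: own -x up, +z along the foot. y: width
- foot_edge (a point): Middle of the foot's free edge, panel side (own x = -12, z = 90 mm of the sign): fallen, the top of the face to push on. Pushed along the sign's own +x near here with 1 to 2 N, the sign turns about its heel; after some 35 degrees it goes on by itself until the foot lies flat and the panel stands above the heel
- toe_left (a point): One end of the foot's free edge, on the underside (own x = 0, y = 60, z = 90 mm of the sign): on the bench, towards the balance, when the sign stands. To slide the standing sign, the panel's outer face (over the heel, turned away from the balance) can be pushed low down; it takes some 2 to 6 N
- toe_right (a point): The other end of that edge (own y = -60 mm)
- balance: Low precision balance, fixed to the bench: white box 260 mm deep (own x), 210 mm wide (own y), 50 mm high, with a dark keypad to 64 mm high and a round steel pan of 150 mm, its top 80 mm above the bench (a white dish on it reaches 92 mm), its centre 165 mm behind the front. Origin: on the bench, under the middle of its front face. Own -x is its front, which faces the robot, more or less
- balance_front (a point): Middle of the balance's plain upright front face, 6 mm above the bench, axes as the balance: +x points into the balance, y runs along the front, which extends 105 mm either way. The upright sign's foot comes to rest against this face
- beaker: Open glass beaker, 64 mm wide, 85 mm high, standing on the bench; origin at its underside. Leave it
- bottle_white: White plastic bottle, 60 mm wide, 140 mm high; origin at its underside. Leave it
- jar_amber: Amber glass jar with a black cap, 64 mm wide, 90 mm high; origin at its underside. Leave it
- bottle_blue: White bottle with a blue cap, 54 mm wide, 120 mm high; origin at its underside. Leave it
- weight: Steel knobbed weight, 44 mm wide, 70 mm high; origin at its underside. Leave it
- spatula: Spatula lying on the bench, 160 mm long. Leave it
Not all that is in view belongs to the job. What is shaped like the sign but black, turquoise or yellow is not meant.

How it is judged:
By the outcome, as a careful person would: the job done as asked, in the order asked, and still so for the second after the job is handed in, with the robot touching nothing.
It also fails if it takes over 58 s, if anything falls off the work surface, if the arm or the gripper's body presses on something with over 40 N, if the wrist force passes 120 N, or if a joint passes its speed limit or range.

## Working session

There is one attempt and no reset: what is moved stays moved. The work goes in short steps, Python scripts to look and compute and a tool call to move; the robot and the scene stay as the last step left them, time stands still between calls to the robot, and variables do not carry over. Pictures are saved under pics/ and viewed, at most 10 in all, crops included, and the job is handed in when it is done.

Besides the shell and the picture viewer there is one more tool, called after ">>>" as name(argument=value, ...) on one line, values as JSON. move_arm: Moves the arm, as the interface text tells. Its arguments: {"type":"object","properties":{"series":{"type":"array"},"grip":{"type":"number"}},"required":["series"]}

```bash
mkdir -p pics; ls; python3 - <<'E'
from rig import manip, optics
import cv2,numpy as np
o=manip.get_obs(); print(o['t'],o['eef_pos'],o['orientation'],o['opening'],o['force'])
for n in ("scene","side"):
    cv2.imwrite(f"pics/{n}0.png",optics.grab_frame(n)); c=optics.camera_info(n); print(n,c['fx'],c['distortion'],np.round(c['cam_to_world'],3).tolist())
E
```

```text
pics
0.0 [0.25103298 0.67967196 0.23040863] [-5.52759733e-01 -3.09243468e+00  2.40406407e-03] 0.9998904196495824 [ 0.80929985  0.00174439 -0.52366361]
scene 444.1014133954371 [-0.08070803  0.          0.          0.          0.        ] [[-0.797, 0.362, -0.483, 1.124], [0.604, 0.465, -0.648, 0.761], [-0.01, -0.808, -0.589, 0.804], [0.0, 0.0, 0.0, 1.0]]
side 385.63110274769843 [-0.00908653  0.          0.          0.          0.        ] [[0.719, -0.472, 0.511, -0.112], [-0.695, -0.488, 0.528, -0.679], [-0.0, -0.735, -0.678, 0.945], [0.0, 0.0, 0.0, 1.0]]
```

View pics/scene0.png

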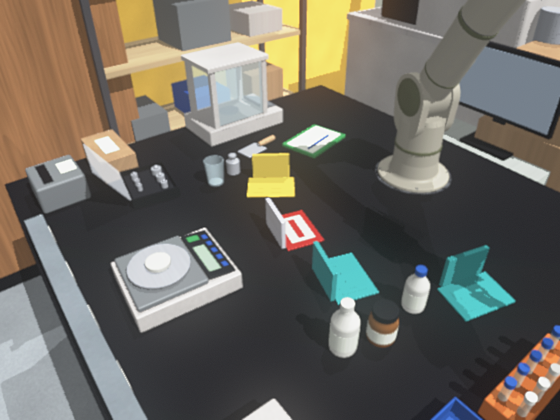

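View pics/side0.png

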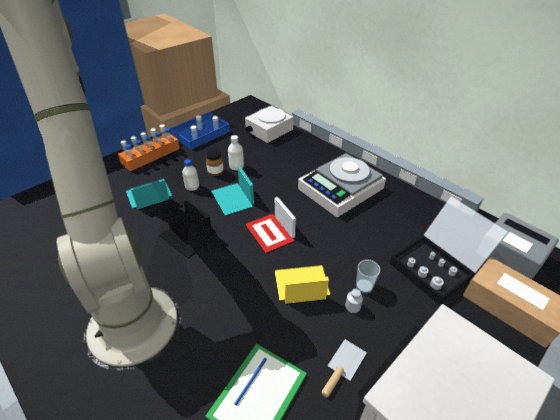

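Candidates in scene view: red sign with a grey foot (290,227), turquoise (340,275), turquoise (478,290), yellow (270,178). Only the red one at (290,227), which is (272,230) in side view, matches. I'll check it and the balance in close crops.

```bash
python3 - <<'E'
import cv2,numpy as np
a=cv2.imread("pics/scene0.png")[190:330,100:335]; b=cv2.imread("pics/side0.png")[145:265,235:395]
a=cv2.resize(a[0:140,0:235],None,fx=3.4,fy=3.4,interpolation=3); b=cv2.resize(b,None,fx=5,fy=5,interpolation=3)
cv2.imwrite("pics/ca.png",a);cv2.imwrite("pics/cb.png",b)
E
```

```text
(no output)
```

View pics/ca.png

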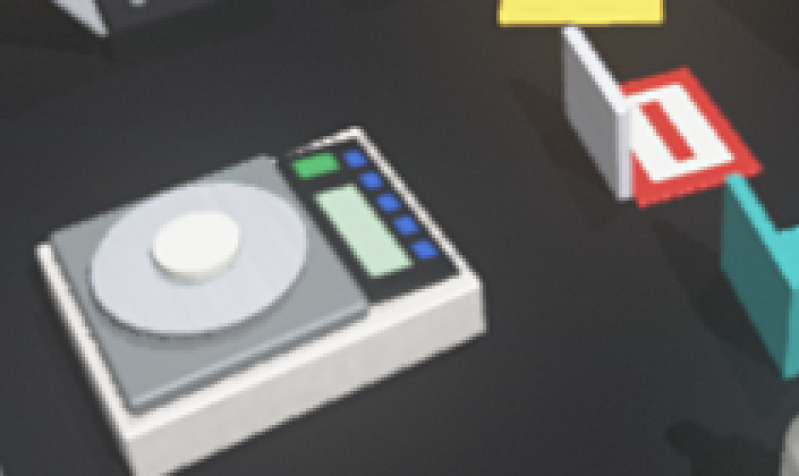

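View pics/cb.png

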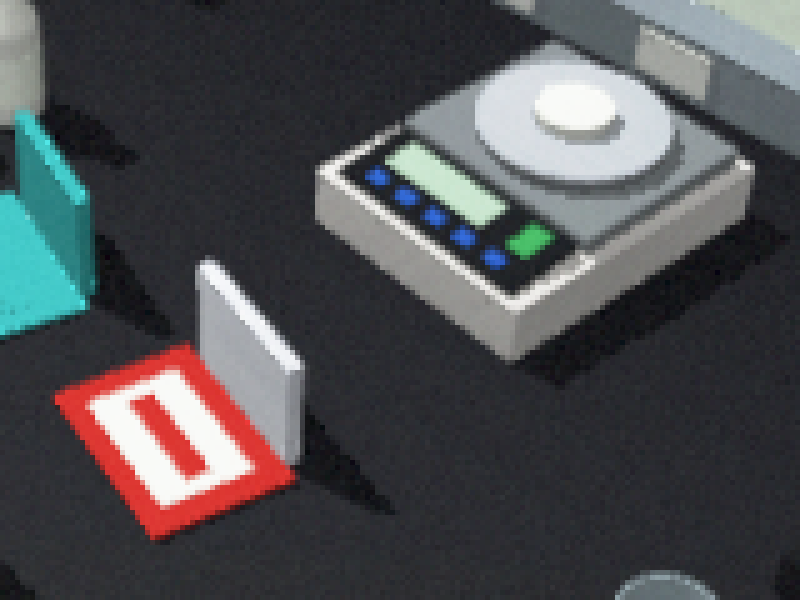

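Both crops confirm the choice: it has a red panel with a white field and a red bar, and an upright grey foot on the balance side. Next I'll fit poses from the corner pixels in both views.

```bash
cat > h.py <<'E'
import cv2,numpy as np
from scipy.optimize import least_squares
from rig import manip, optics
def proj(n,P):
    c=optics.camera_info(n); T=np.linalg.inv(np.array(c['cam_to_world']))
    K=np.array([[c['fx'],0,c['cx']],[0,c['fy'],c['cy']],[0,0,1.]])
    return cv2.projectPoints(np.asarray(P,float),cv2.Rodrigues(T[:3,:3])[0],T[:3,3],K,np.array(c['distortion']))[0][:,0]
def place(p,L):
    c,s=np.cos(p[2]),np.sin(p[2]); L=np.asarray(L,float)/1000
    return np.c_[p[0]+c*L[:,0]-s*L[:,1],p[1]+s*L[:,0]+c*L[:,1],L[:,2]]
def fit(obs,x0):  # obs: {cam:[(local mm),(px)]}
    f=lambda p:np.concatenate([(proj(n,place(p,[a for a,_ in o]))-np.array([b for _,b in o])).ravel() for n,o in obs.items()])
    r=least_squares(f,x0,loss='soft_l1'); return r.x,f(r.x).reshape(-1,2)
def un(o,s,ox,oy): return [(a,((u+.5)/s-.5+ox,(v+.5)/s-.5+oy)) for a,(u,v) in o]
E
python3 - <<'E'
from h import *
S=lambda o:un(o,5,235,145); C=lambda o:un(o,3.4,100,190)
sign={'side':S([((-120,75,5),(55,399)),((-120,-75,5),(155,541)),((0,-75,5),(297,480)),((-12,-60,90),(290,370)),((0,-60,90),(303,362)),((-12,60,90),(198,265)),((0,60,90),(212,260))]),
'scene':C([((-120,-75,5),(688,68)),((-120,75,5),(762,170)),((0,75,2),(640,207)),((0,-60,90),(565,28)),((0,60,90),(617,105)),((-12,60,90),(630,97)),((0,60,0),(620,198))])}
bal={'side':S([((0,105,50),(318,172)),((0,105,0),(318,222)),((0,-105,50),(510,305)),((0,-105,0),(512,362)),((260,-105,50),(752,170))]),
'scene':C([((0,105,50),(483,283)),((0,105,0),(485,330)),((0,-105,50),(358,130)),((260,105,50),(122,430)),((260,-105,50),(40,245))])}
b=None
for n,o in(('sign',sign),('bal',bal)):
    p,r=fit(o,[.6,0,0]); print(n,p,np.degrees(p[2])); print(r.round(1).tolist())
    if n=='sign': s=p
d=s[:2]-p[:2]; R=lambda a:np.array([[np.cos(a),np.sin(a)],[-np.sin(a),np.cos(a)]])
print('sign in balance',R(p[2])@d, np.degrees(s[2]-p[2]))
print('foot_edge',place(s,[(-12,0,90)]))
E
```

```text
sign [ 0.57056721 -0.02572283 -0.26341697] -15.09268057938505
[[-1.1, -0.1], [-0.9, 0.2], [2.6, -0.8], [-0.6, 1.3], [-0.0, 1.6], [-0.4, 0.7], [-0.1, 0.6], [-0.2, -0.4], [0.1, -0.6], [-4.2, 0.6], [-0.6, -0.1], [0.1, 1.7], [0.6, 3.0], [-0.4, 0.4]]
bal [ 0.73998523 -0.0158578  -0.08892752] -5.095171476190644
[[-0.8, -0.4], [-1.3, -0.1], [1.0, 2.2], [-0.9, 1.2], [1.1, 0.0], [-0.5, -0.1], [0.3, 0.6], [0.3, -1.4], [0.0, 1.8], [-1.1, -0.1]]
sign in balance [-0.16787245 -0.02487213] -9.997509103194407
foot_edge [[ 0.55898114 -0.02259826  0.09      ]]
```

>>> move_arm(series=[[-0.3,-0.33,0,0],[-0.6,-0.66,0,0],[-0.9,-1,0,-0.059],[-0.9,-1,0,-0.059]], grip=0)

```text
t: 0.6
eef_pos: [0.328, 0.4881, 0.2313]
orientation: [0.422, 3.112, -0.004]
force: [-0.4, 1.1, -1.0]
opening: 0.498
grasp_force: 0.0
```

```bash
cat >> h.py <<'E'
from scipy.spatial.transform import Rotation as Ro
def shares(w,heading=None):
    o=manip.get_obs(); R=Ro.from_rotvec(o['orientation']).as_matrix()
    h=np.degrees(np.arctan2(R[1,0],R[0,0]))
    print('t',o['t'],'tcp',o['eef_pos'].round(4),'head',round(h,1),'q',np.round(o['qpos'],2),'F',np.round(o['force'],1),'open',round(o['opening'],2))
    d=R.T@(np.array(w)-o['eef_pos']); print('m',d.round(4),'shares',(d/.15).round(3), None if heading is None else round(-np.radians((heading-h+180)%360-180)/1.5,3))
SIGN=[.57057,-.02572,-.26342]; BAL=[.73999,-.01586,-.08893]
E
python3 -c "
from h import *
t=place(SIGN,[(-48,0,200)])[0];print(t);shares(t,164.9)"
```

```text
[ 0.52422575 -0.01322156  0.2       ]
t 0.6 tcp [0.328  0.4881 0.2313] head 164.6 q [-1.05  0.44 -0.03  1.92  0.02  0.79  0.2 ] F [-0.4  1.1 -1. ] open 0.5
m [-0.3225 -0.4309  0.0326] shares [-2.15  -2.873  0.217] -0.004
```

>>> move_arm(series=[[-0.24,-0.33,0,0],[-0.48,-0.66,0,0],[-0.72,-0.96,0,0]])

```text
t: 0.98
eef_pos: [0.3926, 0.3243, 0.2312]
orientation: [-0.415, -3.114, -0.0]
force: [1.1, -0.4, -0.5]
opening: 0.5
grasp_force: 0.0
```

>>> move_arm(series=[[-0.24,-0.33,0,0],[-0.48,-0.66,0,0],[-0.72,-0.96,0,0]])

```text
t: 1.35
eef_pos: [0.4595, 0.157, 0.2314]
orientation: [0.415, 3.114, 0.001]
force: [1.2, 0.1, -0.4]
opening: 0.497
grasp_force: 0.0
```

>>> move_arm(series=[[-0.24,-0.33,0,0],[-0.48,-0.66,0,0],[-0.7,-0.95,0.2,0],[-0.7,-0.95,0.2,0],[-0.7,-0.95,0.2,0]])

```text
t: 1.98
eef_pos: [0.5228, -0.006, 0.201]
orientation: [-0.415, -3.113, -0.001]
force: [-0.3, 0.8, -0.3]
opening: 0.501
grasp_force: 0.0
```

```bash
python3 -c "
from h import *
t=place(SIGN,[(-48,0,62)])[0];print(t);shares(t,164.9)
w=optics.grab_frame('wrist');s=optics.grab_frame('side')[160:370,150:430]
cv2.imwrite('pics/w1.png',np.hstack([cv2.resize(w,(400,300)),cv2.resize(s,(400,300))]))"
```

```text
[ 0.52422575 -0.01322156  0.062     ]
t 1.975 tcp [ 0.5228 -0.006   0.201 ] head 164.8 q [-0.13  0.4   0.04  2.09 -0.03  0.65  1.24] F [-0.3  0.8 -0.3] open 0.5
m [-0.0034 -0.0066  0.139 ] shares [-0.023 -0.044  0.927] -0.001
```

View pics/w1.png

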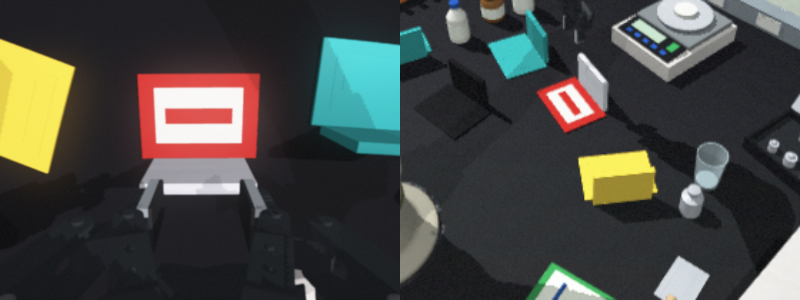

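The wrist view shows the sign centred and square between the fingers, with the foot at about (200,175). Lowering in between the panel and foot.

>>> move_arm(series=[[-0.02,-0.04,0.3,0],[-0.02,-0.04,0.6,0],[-0.02,-0.04,0.92,0],[-0.02,-0.04,0.92,0],[-0.02,-0.04,0.92,0]])

```text
t: 2.7
eef_pos: [0.5247, -0.0127, 0.0647]
orientation: [0.413, 3.113, 0.001]
force: [-0.8, 0.3, -0.1]
opening: 0.508
grasp_force: 0.0
```

```bash
python3 -c "
from h import *
t=place(SIGN,[(-48,0,62)])[0];shares(t,164.9)
w=optics.grab_frame('scene')[150:270,220:380];s=optics.grab_frame('side')[160:280,200:360]
cv2.imwrite('pics/w2.png',np.hstack([cv2.resize(w,(400,300)),cv2.resize(s,(400,300))]))"
```

```text
t 2.7 tcp [ 0.5247 -0.0127  0.0647] head 164.9 q [-0.1   0.62  0.02  2.19 -0.04  0.33  1.26] F [-0.8  0.3 -0.1] open 0.51
m [ 0.0003 -0.0007  0.0027] shares [ 0.002 -0.004  0.018] -0.0
```

View pics/w2.png

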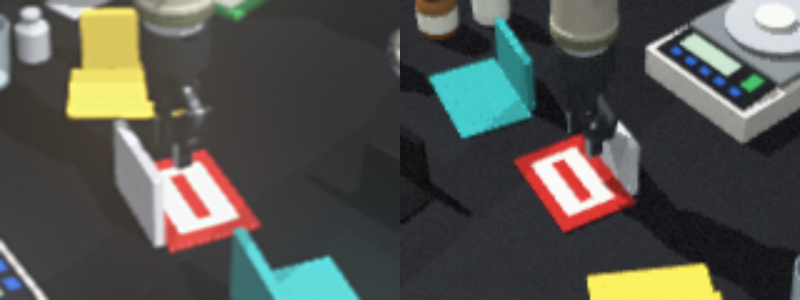

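The fingers hang over the panel just behind the foot in both views, at scene crop (180,155) and side crop (590,140). I'll push slowly towards the balance.

>>> move_arm(series=[[-0.07,0,0,0],[-0.12,0,0,0],[-0.16,0,0,0],[-0.19,0,0,0],[-0.22,0,0,0],[-0.25,0,0,0],[-0.28,0,0,0],[-0.31,0,0,0],[-0.34,0,0,0],[-0.37,0,0,0],[-0.4,0,0,0],[-0.42,0,0,0]])

```text
t: 4.3
eef_pos: [0.5853, -0.0302, 0.0633]
orientation: [0.416, 3.114, 0.0]
force: [0.3, -0.3, -0.3]
opening: 0.498
grasp_force: 0.1
```

>>> move_arm(series=[[-0.03,0,0,0],[-0.06,0,0,0],[-0.09,0,0,0],[-0.12,0,0,0],[-0.15,0,0,0],[-0.17,0,0,0],[-0.17,0,0,0],[-0.17,0,0,0],[-0.17,0,0,0]])

```text
t: 5.42
eef_pos: [0.6094, -0.0367, 0.0633]
orientation: [-0.415, -3.114, 0.0]
force: [-0.5, -0.6, -1.2]
opening: 0.5
grasp_force: 0.0
```

```bash
python3 -c "
from h import *
t=place(SIGN,[(-48,0,62)])[0];shares(t,164.9)
w=optics.grab_frame('scene')[150:270,200:360];s=optics.grab_frame('side')[160:280,200:360]
cv2.imwrite('pics/w3.png',np.hstack([cv2.resize(w,(400,300)),cv2.resize(s,(400,300))]))"
```

```text
t 5.425 tcp [ 0.6094 -0.0367  0.0633] head 164.8 q [-0.05  0.68  0.02  1.99 -0.03  0.47  1.3 ] F [-0.5 -0.6 -1.2] open 0.5
m [0.0883 0.0004 0.0013] shares [0.589 0.003 0.009] -0.001
```

View pics/w3.png

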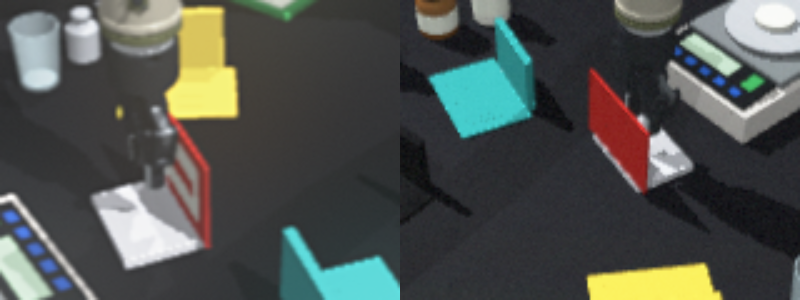

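The sign now stands on its foot: panel base corners at scene crop (208,246) and side crop (645,190), toe corners at scene (92,195) and (125,262). I'll fit its pose and lift the hand straight up.

```bash
python3 - <<'E'
from h import *
o={'side':un([((0,75,120),(190,70)),((0,75,0),(193,135)),((0,-75,0),(245,190)),((90,-60,12),(292,163))],2.5,200,160),
'scene':un([((0,75,0),(208,246)),((0,75,120),(208,160)),((90,-60,12),(92,195)),((90,60,12),(125,262)),((90,60,0),(127,269))],2.5,200,150)}
p,r=fit(o,SIGN); print(p,np.degrees(p[2])); print(r.round(1).tolist())
b=np.array(BAL); c,s=np.cos(b[2]),np.sin(b[2]); R=np.array([[c,s],[-s,c]])
print('toes in balance',((place(p,[(90,60,0),(90,-60,0),(0,0,0)])[:,:2]-b[:2])@R.T).round(4))
t=place(p,[(-42,0,165)])[0]; print(t); shares(t,174.9)
E
```

```text
[ 0.57274133 -0.02702181 -0.24054292] -13.782094277037686
[[-0.6, 0.3], [-1.9, 0.3], [0.0, 4.8], [1.1, 0.7], [0.5, 3.5], [0.0, 2.5], [-1.1, 0.2], [0.1, -0.5], [-0.5, 0.0]]
toes in balance [[-0.0676  0.0197]
 [-0.0857 -0.0989]
 [-0.1656 -0.026 ]]
[ 0.53195056 -0.01701615  0.165     ]
t 5.525 tcp [ 0.6094 -0.0367  0.0633] head 164.8 q [-0.05  0.68  0.02  1.99 -0.03  0.47  1.3 ] F [ 0.9 -0.2 -0.1] open 0.5
m [ 0.0799 -0.0013 -0.1017] shares [ 0.533 -0.009 -0.678] -0.117
```

>>> move_arm(series=[[0,0,-0.25,0],[0,0,-0.5,0],[0,0,-0.75,0],[0,0,-0.75,0],[0,0,-0.75,0]])

```text
t: 6.15
eef_pos: [0.6092, -0.0367, 0.1756]
orientation: [-0.415, -3.114, 0.0]
force: [0.6, -0.7, -0.8]
opening: 0.501
grasp_force: 0.0
```

>>> move_arm(series=[[0.3,0,0,0],[0.6,0,0,-0.117],[0.6,0,0,-0.117],[0.6,0,0.4,-0.117],[0.6,0,0.77,-0.117],[0.6,0,0.77,-0.117],[0.6,0,0.77,-0.117]])

```text
t: 7.02
eef_pos: [0.5232, -0.0133, 0.061]
orientation: [0.142, 3.138, -0.0]
force: [0.0, -0.4, 0.4]
opening: 0.502
grasp_force: 0.0
```

```bash
python3 - <<'E'
from h import *
t=place(BAL,[(-90-11,-18,59)])[0]; print(t); shares(t,174.9)
E
```

```text
[ 0.63779049 -0.02481877  0.059     ]
t 7.025 tcp [ 0.5232 -0.0133  0.061 ] head 174.8 q [-0.07  0.63 -0.02  2.19  0.03  0.32  1.37] F [ 0.  -0.4  0.4] open 0.5
m [-0.1151 -0.0011  0.002 ] shares [-0.768 -0.007  0.013] -0.001
```

>>> move_arm(series=[[-0.06,-0.05,0,0],[-0.12,-0.05,0,0],[-0.15,-0.05,0,0],[-0.18,-0.05,0,0],[-0.21,-0.05,0,0],[-0.24,-0.05,0,0],[-0.27,-0.05,0,0],[-0.3,-0.05,0,0],[-0.33,-0.05,0,0],[-0.36,-0.05,0,0],[-0.39,-0.05,0,0],[-0.42,-0.05,0,0],[-0.45,-0.05,0,0],[-0.48,-0.05,0,0],[-0.51,-0.05,0,0],[-0.54,-0.05,0,0],[-0.57,-0.05,0,0],[-0.6,-0.05,0,0],[-0.62,-0.05,0,0],[-0.64,-0.05,0,0]])

```text
t: 9.52
eef_pos: [0.6177, -0.0293, 0.0603]
orientation: [-0.141, -3.138, 0.0]
force: [-1.7, 0.5, 0.5]
opening: 0.503
grasp_force: 0.0
```

```bash
python3 -c "
from h import *
t=place(BAL,[(-101,-26,59)])[0];shares(t,174.9)
w=optics.grab_frame('scene')[170:290,170:330];s=optics.grab_frame('side')[160:280,220:380]
cv2.imwrite('pics/w4.png',np.hstack([cv2.resize(w,(400,300)),cv2.resize(s,(400,300))]))"
```

```text
t 9.525 tcp [ 0.6177 -0.0293  0.0603] head 174.9 q [-0.03  0.69 -0.02  1.97  0.03  0.48  1.4 ] F [-1.7  0.5  0.5] open 0.5
m [-0.0196 -0.0018  0.0013] shares [-0.131 -0.012  0.009] -0.001
```

View pics/w4.png

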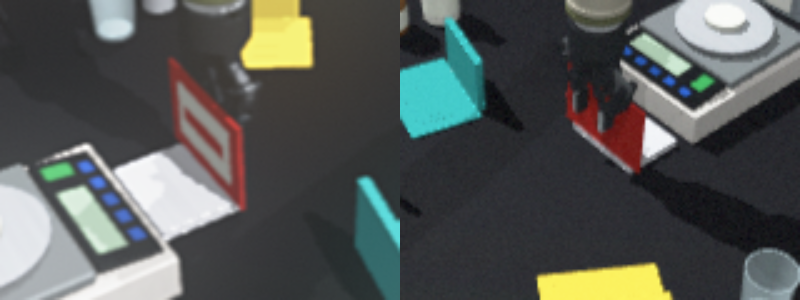

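The sign is upright and square, with its toe edge (scene crop (120,165)-(165,235)) about 2 cm short of the balance front. I'll creep forward.

>>> move_arm(series=[[-0.02,0,0,0],[-0.04,0,0,0],[-0.06,0,0,0],[-0.08,0,0,0],[-0.1,0,0,0],[-0.1,0,0,0]])

```text
t: 10.38
eef_pos: [0.6329, -0.0306, 0.0603]
orientation: [0.141, 3.138, 0.0]
force: [-0.6, 0.4, -0.7]
opening: 0.497
grasp_force: 0.0
```

>>> move_arm(series=[[-0.01,0,0,0],[-0.02,0,0,0],[-0.02,0,0,0]])

```text
t: 10.75
eef_pos: [0.6357, -0.0309, 0.0603]
orientation: [0.141, 3.138, -0.0]
force: [-0.5, -0.1, -0.4]
opening: 0.496
grasp_force: 0.0
```

>>> move_arm(series=[[-0.01,0,0,0],[-0.02,0,0,0],[-0.02,0,0,0]])

```text
t: 11.12
eef_pos: [0.6386, -0.0312, 0.0603]
orientation: [0.141, 3.138, -0.0]
force: [-0.9, 0.0, 0.0]
opening: 0.501
grasp_force: 0.0
```

>>> move_arm(series=[[-0.01,0,0,0],[-0.02,0,0,0],[-0.02,0,0,0]])

```text
t: 11.5
eef_pos: [0.6401, -0.0315, 0.0606]
orientation: [-0.141, -3.136, 0.001]
force: [-7.5, 0.1, 8.2]
opening: 0.501
grasp_force: 0.0
```

```bash
python3 -c "
from h import *
shares(place(BAL,[(-101,-26,59)])[0],174.9)
w=optics.grab_frame('scene')[190:280,190:290];s=optics.grab_frame('side')[170:260,270:370]
cv2.imwrite('pics/w5.png',np.hstack([cv2.resize(w,(400,360)),cv2.resize(s,(400,360))]))"
```

```text
t 11.5 tcp [ 0.6401 -0.0315  0.0606] head 174.9 q [-0.02  0.71 -0.02  1.92  0.03  0.51  1.41] F [-7.5  0.1  8.2] open 0.5
m [ 0.0029 -0.0015  0.0016] shares [ 0.019 -0.01   0.011] -0.0
```

View pics/w5.png

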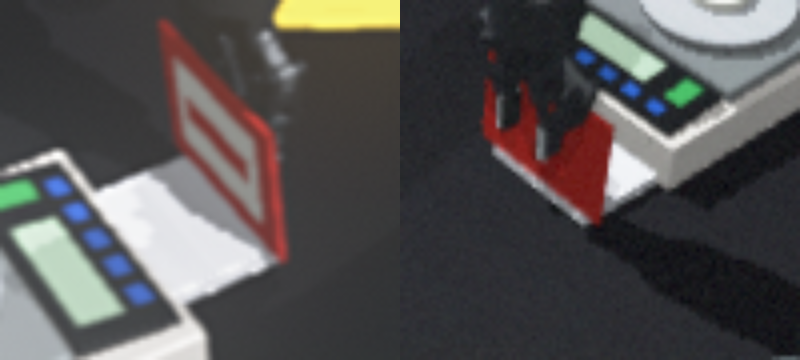

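Contact: the force jumped to 7.5 N and the toe edge meets the balance front. I'll back off gently and check.

>>> move_arm(series=[[0.01,0,0,0],[0.02,0,0,0],[0.03,0,0,0],[0.05,0,0,0],[0.1,0,0,0],[0.25,0,0,0],[0.4,0,0,0],[0.4,0,-0.35,0],[0.4,0,-0.7,0],[0.6,0.3,-0.9,0],[0.8,0.6,-0.9,0],[0.8,0.9,-0.9,0],[0.8,0.9,-0.9,0],[0.8,0.9,-0.9,0]])

```text
t: 13.35
eef_pos: [0.5338, 0.1134, 0.1953]
orientation: [0.141, 3.138, -0.001]
force: [-0.0, 0.4, 0.2]
opening: 0.5
grasp_force: 0.0
```

```bash
python3 -c "
from h import *
shares(place(BAL,[(-101,-26,59)])[0],174.9)
w=optics.grab_frame('scene')[190:280,190:290];s=optics.grab_frame('side')[170:260,270:370]
cv2.imwrite('pics/w6.png',np.hstack([cv2.resize(w,(400,360),interpolation=3),cv2.resize(s,(400,360),interpolation=3)]))"
```

```text
t 13.35 tcp [0.5338 0.1134 0.1953] head 174.9 q [-0.29  0.43 -0.03  2.05  0.02  0.66  1.15] F [-0.   0.4  0.2] open 0.5
m [-0.1159 -0.1363  0.1363] shares [-0.773 -0.909  0.909] -0.0
```

View pics/w6.png

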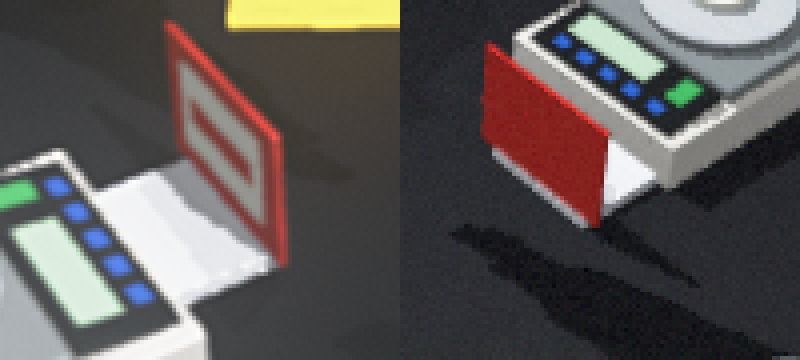

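The sign stands free with its toe edge against the balance front (scene crop (95,190)-(185,300), side crop (655,180)). One numeric check of the fit.

```bash
python3 - <<'E'
from h import *
o={'side':un([((0,75,120),(86,44)),((0,-75,120),(208,135)),((0,-75,0),(193,228)),((90,-60,12),(254,166))][:3],4,270,170),
'scene':un([((0,75,0),(284,267)),((0,75,120),(280,136)),((0,-75,120),(168,22))],4,190,190)}
p,r=fit(o,[.64,-.03,-.09]); print(p,np.degrees(p[2])); print(r.round(1).tolist())
b=np.array(BAL); c,s=np.cos(b[2]),np.sin(b[2]); R=np.array([[c,s],[-s,c]])
print('toes in balance',((place(p,[(90,60,0),(90,-60,0),(0,0,0)])[:,:2]-b[:2])@R.T).round(4))
E
```

```text
[ 0.6496785  -0.03997021 -0.07973049] -4.56822039648477
[[-0.3, 0.5], [-0.1, 0.1], [0.8, 2.9], [0.6, 3.1], [-0.3, 0.3], [-0.1, -0.0]]
toes in balance [[ 0.0016  0.0288]
 [ 0.0027 -0.0912]
 [-0.0878 -0.032 ]]
```

```bash
python3 -c "
from rig import manip
print(manip.close_job())"
```

```text
the job is handed in; nothing more can be done
None
```

The red sign was tipped up by pushing alone and stands on its foot. The foot's free edge is against the balance front (measured to about 2–3 mm) and within its width; the hand is clear and the job was handed in at about 13 s.

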